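# Fetch the printing block from behind the ink tins

## Task

Take the three ink tins out of the tray one by one and stand them all on the cork mat; then lift out the brass-faced printing block they hemmed in and lay it, picture up, squarely inside the brass outline on the dark steel slab, with the tins still waiting on the mat. Then stand each tin back upright in the tray on the very spot where that tin stood at first. Leave the composing stick and the jar alone, and never knock a tin over.

Things in the scene. Friction and masses are not known exactly. Their poses are not given: they have to be found in the camera images.
- tin_red_center (a point): Ink tin, an upright metal cylinder 46 mm in diameter and 92 mm tall, about 0.22 kg, with a red lid and red band; this point is its centre, 46 mm above its underside, z up along its axis. It starts standing in the tray, close beside the printing block (on one of three spots: in front of it or at one of its ends); which tin is on which spot varies.
- tin_blue_center (a point): Ink tin, an upright metal cylinder 46 mm in diameter and 92 mm tall, about 0.22 kg, with a blue lid and blue band; this point is its centre, 46 mm above its underside, z up along its axis. It starts standing in the tray, close beside the printing block (on one of three spots: in front of it or at one of its ends); which tin is on which spot varies.
- tin_yellow_center (a point): Ink tin, an upright metal cylinder 46 mm in diameter and 92 mm tall, about 0.22 kg, with a yellow lid and yellow band; this point is its centre, 46 mm above its underside, z up along its axis. It starts standing in the tray, close beside the printing block (on one of three spots: in front of it or at one of its ends); which tin is on which spot varies.
- block_center (a point): Mounted printing block: wooden base with a brass face and a dark flower ornament on top, 36 mm (its x) by 60 mm (its y) by 21 mm high (the ornament adds 1 mm); this point is 10.5 mm above its underside, at its centre, z up. It lies flat in the tray with its long sides about along the tray's y; the tins stand about 7 mm from it, their centres about 48 mm to its -x side and 60 mm to its +y and -y ends, so there is no room to grasp it until they are gone.
- tray: Fixed shallow pale wooden tray, 170 mm (x) by 190 mm (y); origin at the centre of its underside, z up. Its floor is 6 mm above the table, its rims are 6 mm thick and 14 mm high above the table, except the back (+x) rim, 30 mm high. Its front (-x) rim has a brass strip. The block starts about 15 mm to +x of its centre.
- mat: Fixed cork mat, 240 mm (x) by 110 mm (y), 3 mm thick, left or right of the tray; origin at the centre of its underside, z up. The side area where the tins wait; a tin counts as on it if its centre is over it and it stands upright.
- slab_mark (a point): Centre of the brass outline inlaid in the top of the fixed dark steel slab, at the level of the slab's top, z up. The slab is 110 mm (x) by 130 mm (y) and 12 mm thick, left or right of the tray, opposite the mat. The outline is 44 mm (x) by 67 mm (y), so the block's y goes along this y, either way round.
- stick: Bystander: steel composing stick lying flat, 200 mm (its x) by 50 mm (its y), 21 mm high, with grey type in it; origin at the centre of its underside. It lies beyond the tray.
- jar: Bystander: amber jar with a black cap, 60 mm in diameter, 75 mm tall; origin at the centre of its underside. It stands beyond the tray.
Not all that is in view belongs to the job. Leave any green look-alike of the part that bears tin_yellow_center alone.

How it is judged:
By the outcome, as a careful person would: the job done as asked, in the order asked, and still so for the second after the job is handed in, with the robot touching nothing.
It also fails if it takes over 128 s, if anything falls off the work surface, if the arm or the gripper's body presses on something with over 40 N, if the wrist force passes 120 N, or if a joint passes its speed limit or range.

## Robot

A 6-joint arm with a two-finger parallel gripper is mounted at the origin on the work surface. World frame = base frame: x ahead of the robot, y to its left, z up, the work surface at z = 0. Lengths are in m, angles in rad, forces in N, time in s.
With the tool pointing down it reaches from about 0.25 to 0.775 m from the base axis. Payload 4 kg.
Tool frame: the origin (TCP) lies midway between the tips of the shut fingers; the grasp point (between the pads) lies 19 mm behind it; z points along the fingers, y is the line along which they close (so a half turn about z gives the same grasp; the last joint's range is limited). The gripper opens to 94 mm and grips with 3 to 60 N. Pads are 16 mm wide; open, the fingers measure 119 mm over their backs; the gripper's body (75 mm by 177 mm) begins 78 mm behind the grasp point.
Start: joints at [-1.4, 0.087, 1.371, -0, 1.684, -0.103], TCP at [0.149, -0.53, 0.206] pointing down, gripper open.
Joint ranges: [-3.1, 3.1], [-0.76, 2.03], [0.27, 2.55], [-1.08, 4.22], [0.17, 2.65], [-2.57, 2.57]. Speed limits (rad/s): [2.79, 2.79, 3.14, 3.14, 3.14, 3.14].

## Interface

Orientations are given as [roll, pitch, yaw] about the fixed x, y, z axes, in that order (R = Rz(yaw) Ry(pitch) Rx(roll)).
In Python, from bench import sensors, eyes, job gives the robot as it stands.
- The arm moves only by the tool arm_command, never from a script. Its argument "series" is a list of rows, each a list of 7 numbers: the opening, from 0 (shut) to 1 (fully open), then the shift along the tool's x, y, z in cm, then the turn, a rotation vector about the tool's x, y, z in rad. In form: [[fingers, dx, dy, dz, wx, wy, wz], ...]. A call has 1 to 20 rows; each row shifts and turns the commanded pose from where the row before left it, along the tool's axes as they then stand; what a row does not reach is not made up. A row lasts 1/10 s, in which the tool goes at most 50 mm and 8.59 degrees, less where a joint would pass 70% of its speed; a pose out of reach is approached as far as the arm can. A call with a gripper value outside its range is refused whole. The fingers move at their own pace and stop on an object; the grip force is fixed at half the most. Time passes only in rows, so rows that do not move let the fingers close. It gives the time, the measured TCP pose, the force and the opening at its end, in the units of the state.
- sensors.get_obs(): the state, without advancing time (a new reading comes with each control period).
- eyes.snapshot(name): name is "scene" or "top"; returns the picture (420x560x3 uint8, blue, green, red); there is no depth.
- eyes.get_calibration(name): a dict with "mtx" (3x3 intrinsics, pixels), "R" (3x3) and "t" (3): a world point X has camera coordinates R X + t. Camera axes: x right, y down, z forward; pixel columns grow to the right and rows downward; lengths in m; the calibration is good to about 2 mm. A picture is of the moment at which its call begins. get_calibration takes no time and is no camera call.
- job.close_job(): hands the job in, once; it reports no verdict.
The state is a dict: "time": time; "joint_positions": joint angles; "qvel": joint speeds; "joint_torque": joint torques, N m; "tool_pos": TCP position; "ee_rot": TCP orientation; "wrist_force": force on the tool from outside, world axes, zero at the start; "wrist_torque": the same for the moment, N m; "width": finger opening in m.
Only numpy, scipy, OpenCV 4.12 (cv2) and the standard library are available. Lean on these libraries where they do the work, as an engineer would, in place of code of your own. Each camera call takes 0.05 s, during which the arm holds its last target. There are 200 camera calls.

## Working session

There is one attempt and no reset: what is moved stays moved. The work goes in short steps, Python scripts to look and compute and a tool call to move; the robot and the scene stay as the last step left them, time stands still between calls to the robot, and variables do not carry over. Pictures are saved under pics/ and viewed, on a budget of 14 in all, crops included, one or two more only if the job needs it, and the job is handed in when it is done.

Besides the shell and the picture viewer there is one more tool, called after "Emit:" as name([rows], argument=value, ...), one row to a line, values as JSON. arm_command: Moves the arm, as the interface text tells. Its arguments: {"type":"object","properties":{"series":{"type":"array","items":{"type":"array","items":{"type":"number"}}}},"required":["series"]}

```bash
mkdir -p pics; ls
python3 - <<'E'
from bench import sensors, eyes
import cv2,json
for n in("top","scene"):
    im=eyes.snapshot(n); cv2.imwrite(f"pics/{n}0.png",im)
    c=eyes.get_calibration(n); print(n,c)
print(sensors.get_obs())
E
```

```text
pics
top {'mtx': array([[537.94918948,   0.        , 287.27169663],
       [  0.        , 537.94918948, 212.06265036],
       [  0.        ,   0.        ,   1.        ]]), 'R': array([[-3.26852169e-02, -9.99465695e-01,  3.91699588e-05],
       [-9.77066746e-01,  3.19444604e-02, -2.10523455e-01],
       [ 2.10409720e-01, -6.91927646e-03, -9.77588806e-01]]), 't': array([0.02379952, 0.5901802 , 1.21872894])}
scene {'mtx': array([[481.03224517,   0.        , 278.49058735],
       [  0.        , 481.03224517, 217.80842311],
       [  0.        ,   0.        ,   1.        ]]), 'R': array([[-0.3644482 ,  0.9311344 , -0.01289323],
       [ 0.575376  ,  0.21427394, -0.78932195],
       [-0.73220214, -0.29508542, -0.61384414]]), 't': array([ 0.19406144, -0.28504753,  1.47807226])}
{'time': 0.1, 'joint_positions': array([-1.40011886e+00,  8.79011549e-02,  1.37208142e+00, -3.71032431e-05,
        1.68357746e+00, -1.03100653e-01]), 'qvel': array([ 0.00061907,  0.00129626, -0.00392178, -0.00034508,  0.00114899,
       -0.0003718 ]), 'joint_torque': array([ 1.74643512e-03, -3.41253483e+01, -3.03300440e+01,  7.18823075e-02,
        3.04228754e-02, -9.41701774e-05]), 'tool_pos': array([ 0.14860446, -0.52904413,  0.20442125]), 'ee_rot': array([-3.13963192e+00, -1.65799425e-04,  2.73773823e-01]), 'wrist_force': array([ 0.72462463, -0.3064245 ,  0.2714216 ]), 'wrist_torque': array([ 0.00805128, -0.0442894 ,  0.04667625]), 'width': 0.09401235825896384}
```

View pics/top0.png

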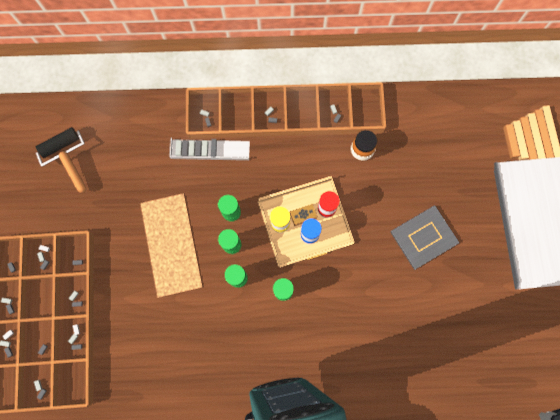

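View pics/scene0.png

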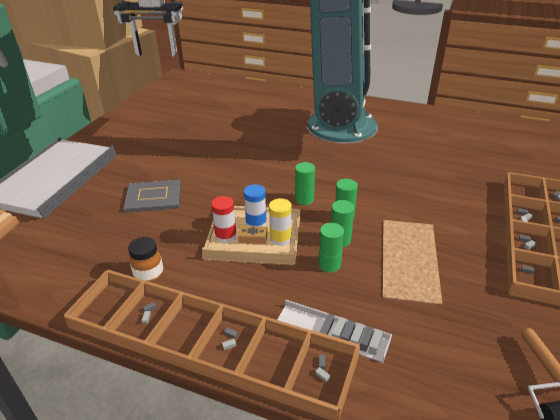

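Top view: yellow lid (280,218), blue (311,231), red (328,204) around the block at (304,214). Mat is at about (171,245), slab outline at (425,237), and the green decoys at (229,207), (229,240), (235,275) and (283,289). Next, enlarged crops for precise pixels.

Run:
```python
import cv2,numpy as np
im=cv2.imread("pics/top0.png")
def crop(x,y,w,h,s): 
    c=cv2.resize(im[y:y+h,x:x+w],None,fx=s,fy=s,interpolation=cv2.INTER_CUBIC)
    for k in range(0,w,10): cv2.line(c,(k*s,0),(k*s,6 if k%50 else 14),(255,255,255),1)
    for k in range(0,h,10): cv2.line(c,(0,k*s),(6 if k%50 else 14,k*s),(255,255,255),1)
    return c
a=crop(255,175,100,95,6); cv2.imwrite("pics/tray.png",a)
b=crop(385,195,80,80,7); cv2.imwrite("pics/slab.png",b)
```

```text
(no output)
```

View pics/tray.png

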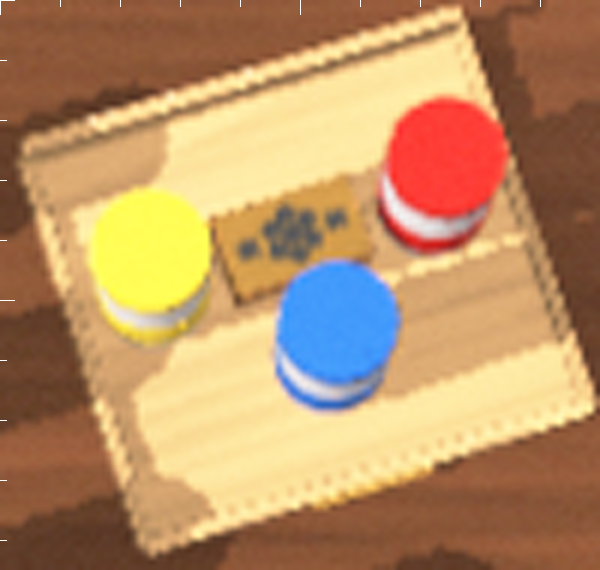

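View pics/slab.png

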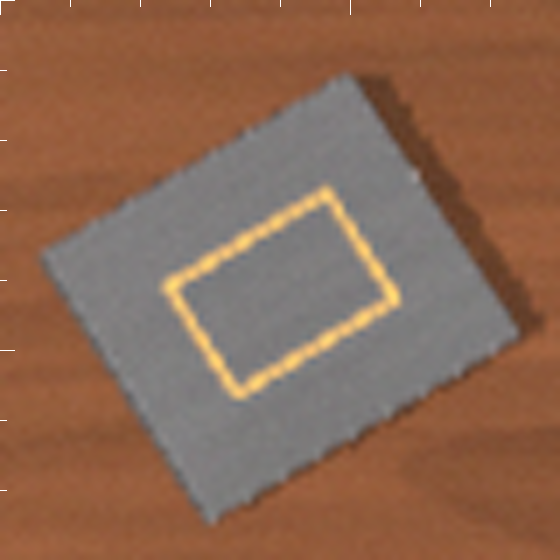

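Read-offs in crop px:
- Lids: yellow (151,248), blue (339,322), red (446,158).
- Flower: (293,234).
- Outline corners: (168,288), (328,190), (399,300), (238,396).
- Tray rim corners: front (150,555) and (596,412), back (22,145) and (462,8).

```bash
cat > h.py <<'E'
import numpy as np
from bench import sensors, eyes
def ray(cam,u,v,z):
    c=eyes.get_calibration(cam); R,t=c["R"],c["t"]
    C=-R.T@t; d=R.T@np.linalg.inv(c["mtx"])@[u,v,1]
    return C+d*(z-C[2])/d[2]
def proj(cam,X):
    c=eyes.get_calibration(cam); p=c["mtx"]@(c["R"]@np.array(X)+c["t"]); return p[:2]/p[2]
def go(x,y,z=None,yaw=None):
    "shift in cm along tool axes from the present pose"
    o=sensors.get_obs(); p=o["tool_pos"]; a=o["ee_rot"][2]
    dx,dy=x-p[0],y-p[1]
    print("pose",p.round(4),o["ee_rot"].round(4),"w",round(o["width"],4),"t",round(o["time"],2))
    print("tool dx,dy,dz cm",round(100*(dx*np.cos(a)+dy*np.sin(a)),2),round(100*(dx*np.sin(a)-dy*np.cos(a)),2),
      None if z is None else round(100*(p[2]-z),2), "wz", None if yaw is None else round(-(yaw-a),4))
E
python3 - <<'E'
from h import *
T=lambda p,z:ray("top",255+(p[0]+.5)/6-.5,175+(p[1]+.5)/6-.5,z)[:2]
S=lambda p,z:ray("top",385+(p[0]+.5)/7-.5,195+(p[1]+.5)/7-.5,z)[:2]
tin={n:T(p,.098) for n,p in dict(yellow=(151,248),blue=(339,322),red=(446,158)).items()}
for n in tin: print(n,tin[n].round(4), "scene px",proj("scene",[*tin[n],.098]).round(1))
y,b,r=tin["yellow"],tin["blue"],tin["red"]
print("y-r",np.linalg.norm(y-r),"yaw", np.arctan2(*( -(y-r)[0],(y-r)[1])))
print("blue to mid",b-(y+r)/2,np.linalg.norm(b-(y+r)/2))
print("flower",T((293,234),.028))
c=[T(p,z) for p,z in(((150,555),.014),((596,412),.014),((462,8),.03),((22,145),.03))]
fl,fr,br,bl=c; print("tray",np.mean(c,0), [round(float(np.arctan2(-d[0],d[1])),4) for d in(fl-fr,bl-br)],np.linalg.norm(fl-fr))
o=[S(p,.012) for p in((168,288),(328,190),(399,300),(238,396))]
print("outline",np.mean(o,0),[round(float(np.arctan2(-d[0],d[1])),4) for d in(o[0]-o[1],o[3]-o[2])],[round(float(np.arctan2(d[1],d[0])),4) for d in(o[0]-o[3],o[1]-o[2])],np.linalg.norm(o[0]-o[1]),np.linalg.norm(o[0]-o[3]))
s=[S(p,.012) for p in((42,254),(349,73),(519,334),(211,522))]
print("slab",np.mean(s,0),[round(float(np.arctan2(-d[0],d[1])),4) for d in(s[0]-s[1],s[3]-s[2])])
m=[ray("top",*p,.003)[:2] for p in((141,203),(182,195),(201,290),(157,296))]; print("mat",np.mean(m,0),np.round(m,3))
for p in((229,202),(228,236),(235,271),(283,284)): print("green",ray("top",*p,.092)[:2].round(3))
E
```

```text
yellow [0.5745 0.0224] scene px [280.6 204.7]
blue [ 0.5432 -0.0488] scene px [255.  189.8]
red [ 0.6064 -0.0929] scene px [223.4 201.8]
y-r 0.11967480533357842 yaw 0.2696402295772955
blue to mid [-0.04726126 -0.01350701] 0.04915349396223366
flower [ 0.59304324 -0.03510923]
tray [ 0.57567205 -0.04076075] [0.2781, 0.2783] 0.19067874659232262
outline [ 0.52930135 -0.33192739] [0.5099, 0.4948] [0.5019, 0.4907] 0.06785160842520814 0.044348290767128054
slab [ 0.52895253 -0.33086266] [0.4962, 0.5021]
mat [0.52968654 0.29524786] [[0.639 0.37 ]
 [0.656 0.267]
 [0.417 0.219]
 [0.407 0.325]]
green [0.613 0.14 ]
green [0.532 0.143]
green [0.451 0.128]
green [0.418 0.02 ]
```

Emit:
arm_command([
  [1, 1.55, -1.15, 0, 0, 0, 0],
  [1, 1.55, -1.15, 0, 0, 0, 0],
  [1, 3.1, -2.31, 0, 0, 0, 0],
  [1, 3.1, -2.31, 0, 0, 0, 0],
  [1, 3.1, -2.31, 0, 0, 0, 0],
  [1, 3.1, -2.31, 0, 0, 0, 0],
  [1, 3.1, -2.31, 0, 0, 0, 0],
  [1, 3.1, -2.31, 0, 0, 0, 0],
  [1, 3.1, -2.31, 0, 0, 0, 0],
  [1, 3.1, -2.31, 0, 0, 0, 0],
  [1, 3.1, -2.31, 0, 0, 0, 0],
  [1, 3.1, -2.31, 0, 0, 0, 0],
  [1, 3.1, -2.31, 0, 0, 0, 0],
  [1, 3.1, -2.31, 0, 0, 0, 0],
  [1, 3.1, -2.31, 0, 0, 0, 0],
  [1, 3.1, -2.31, 0, 0, 0, 0],
  [1, 3.1, -2.31, 0, 0, 0, 0],
  [1, 3.1, -2.31, 0, 0, 0, 0],
  [1, 1.55, -1.15, 0, 0, 0, 0],
  [1, 1.55, -1.15, 0, 0, 0, 0],
])

```text
time: 2.1
tool_pos: [0.5732, 0.0236, 0.2055]
ee_rot: [3.141, 0.001, 0.276]
wrist_force: [-0.1, -0.6, -0.5]
width: 0.0941
```

```bash
python3 -c "
from h import *
go(.5745,.0224,.043,.278)"
```

```text
pose [0.5732 0.0236 0.2055] [3.1414e+00 7.0000e-04 2.7590e-01] w 0.0941 t 2.1
tool dx,dy,dz cm 0.1 0.15 16.25 wz -0.0021
```

Emit:
arm_command([
  [1, 0.1, 0.15, 1, 0, 0, 0],
  [1, 0, 0, 2, 0, 0, 0],
  [1, 0, 0, 2.5, 0, 0, 0],
  [1, 0, 0, 2.5, 0, 0, 0],
  [1, 0, 0, 2.5, 0, 0, 0],
  [1, 0, 0, 2.5, 0, 0, 0],
  [1, 0, 0, 2, 0, 0, 0],
  [1, 0, 0, 1.2, 0, 0, 0],
  [1, 0, 0, 0, 0, 0, 0],
  [1, 0, 0, 0, 0, 0, 0],
  [0, 0, 0, 0, 0, 0, 0],
  [0, 0, 0, 0, 0, 0, 0],
  [0, 0, 0, 0, 0, 0, 0],
  [0, 0, 0, 0, 0, 0, 0],
  [0, 0, 0, 0, 0, 0, 0],
  [0, 0, 0, 0, 0, 0, 0],
  [0, 0, 0, 0, 0, 0, 0],
])

```text
time: 3.8
tool_pos: [0.5749, 0.0204, 0.0435]
ee_rot: [-3.142, -0.0, 0.274]
wrist_force: [0.5, 1.3, 0.5]
width: 0.0459
```

```bash
python3 -c "
from h import *
for p in((.61,.315),(.53,.297),(.45,.28)): go(*p)"
```

```text
pose [0.5749 0.0204 0.0435] [-3.1415 -0.      0.2739] w 0.0459 t 3.8
tool dx,dy,dz cm 11.35 -27.41 None wz None
pose [0.5749 0.0204 0.0435] [-3.1415 -0.      0.2739] w 0.0459 t 3.8
tool dx,dy,dz cm 3.16 -27.84 None wz None
pose [0.5749 0.0204 0.0435] [-3.1415 -0.      0.2739] w 0.0459 t 3.8
tool dx,dy,dz cm -5.0 -28.37 None wz None
```

Emit:
arm_command([
  [0, 0, 0, -1, 0, 0, 0],
  [0, 0, 0, -2.5, 0, 0, 0],
  [0, 0, 0, -3.5, 0, 0, 0],
  [0, 0, 0, -3.5, 0, 0, 0],
  [0, 0, 0, -2.5, 0, 0, 0],
  [0, 0, 0, -1, 0, 0, 0],
  [0, 0.49, -1.23, 0, 0, 0, 0],
  [0, 0.98, -2.47, 0, 0, 0, 0],
  [0, 0.98, -2.47, 0, 0, 0, 0],
  [0, 0.98, -2.47, 0, 0, 0, 0],
  [0, 0.98, -2.47, 0, 0, 0, 0],
  [0, 0.98, -2.47, 0, 0, 0, 0],
  [0, 0.98, -2.47, 0, 0, 0, 0],
  [0, 0.98, -2.47, 0, 0, 0, 0],
  [0, 0.98, -2.47, 0, 0, 0, 0],
  [0, 0.98, -2.47, 0, 0, 0, 0],
  [0, 0.98, -2.47, 0, 0, 0, 0],
  [0, 0.49, -1.23, 0, 0, 0, 0],
  [0, 0, 0, 0, 0, 0, 0],
  [0, 0, 0, 0, 0, 0, 0],
])

```text
time: 5.8
tool_pos: [0.6047, 0.3104, 0.1821]
ee_rot: [3.14, 0.002, 0.274]
wrist_force: [0.1, 0.1, -1.4]
width: 0.0456
```

```bash
python3 -c "
from h import *
go(.605,.311,.0415,.278)"
```

```text
pose [0.6047 0.3104 0.1821] [3.1404e+00 2.5000e-03 2.7390e-01] w 0.0456 t 5.8
tool dx,dy,dz cm 0.04 -0.05 14.06 wz -0.0041
```

Emit:
arm_command([
  [0, 0, 0, 1.5, 0, 0, 0],
  [0, 0, 0, 3, 0, 0, 0],
  [0, 0, 0, 3, 0, 0, 0],
  [0, 0, 0, 3, 0, 0, 0],
  [0, 0, 0, 2, 0, 0, 0],
  [0, 0, 0, 1, 0, 0, 0],
  [0, 0, 0, 0.5, 0, 0, 0],
  [0, 0, 0, 0.1, 0, 0, 0],
  [0, 0, 0, 0, 0, 0, 0],
  [0, 0, 0, 0, 0, 0, 0],
])

```text
time: 6.8
tool_pos: [0.6063, 0.3113, 0.0442]
ee_rot: [-3.141, -0.003, 0.274]
wrist_force: [-0.5, 0.2, -1.6]
width: 0.0458
```

Emit:
arm_command([
  [0, 0, 0, 0.15, 0, 0, 0],
  [0, 0, 0, 0.1, 0, 0, 0],
  [0, 0, 0, 0, 0, 0, 0],
  [0, 0, 0, 0, 0, 0, 0],
])

```text
time: 7.2
tool_pos: [0.6056, 0.3111, 0.0405]
ee_rot: [-3.142, -0.001, 0.274]
wrist_force: [0.1, 0.5, -0.2]
width: 0.0456
```

Emit:
arm_command([
  [1, 0, 0, 0, 0, 0, 0],
  [1, 0, 0, 0, 0, 0, 0],
  [1, 0, 0, 0, 0, 0, 0],
  [1, 0, 0, 0, 0, 0, 0],
  [1, 0, 0, 0, 0, 0, 0],
  [1, 0, 0, -1, 0, 0, 0],
  [1, 0, 0, -3, 0, 0, 0],
  [1, 0, 0, -4, 0, 0, 0],
  [1, 0, 0, -4, 0, 0, 0],
  [1, 0, 0, -2, 0, 0, 0],
])

```text
time: 8.2
tool_pos: [0.6068, 0.3116, 0.1863]
ee_rot: [-3.141, -0.008, 0.274]
wrist_force: [0.4, -0.6, 0.8]
width: 0.094
```

Emit:
arm_command([
  [1, -0.65, 1.37, 0, 0, 0, 0],
  [1, -1.31, 2.75, 0, 0, 0, 0],
  [1, -1.31, 2.75, 0, 0, 0, 0],
  [1, -1.31, 2.75, 0, 0, 0, 0],
  [1, -1.31, 2.75, 0, 0, 0, 0],
  [1, -1.31, 2.75, 0, 0, 0, 0],
  [1, -1.31, 2.75, 0, 0, 0, 0],
  [1, -1.31, 2.75, 0, 0, 0, 0],
  [1, -1.31, 2.75, 0, 0, 0, 0],
  [1, -1.31, 2.75, 0, 0, 0, 0],
  [1, -1.31, 2.75, 0, 0, 0, 0],
  [1, -1.31, 2.75, 0, 0, 0, 0],
  [1, -0.65, 1.37, 0, 0, 0, 0],
  [1, 0, 0, 0, 0, 0, 0],
  [1, 0, 0, 0, 0, 0, 0],
])

```text
time: 9.7
tool_pos: [0.5428, -0.0487, 0.1793]
ee_rot: [-3.14, 0.001, 0.273]
wrist_force: [-0.1, 1.6, 0.4]
width: 0.0938
```

```bash
python3 -c "
from h import *
import cv2
cv2.imwrite('pics/a.png',eyes.snapshot('scene'))
go(.5432,-.0488,.043,.278)"
```

```text
pose [ 0.543  -0.0483  0.1795] [-3.1406e+00  4.0000e-04  2.7450e-01] w 0.0943 t 9.75
tool dx,dy,dz cm 0.0 0.05 13.65 wz -0.0035
```

View pics/a.png

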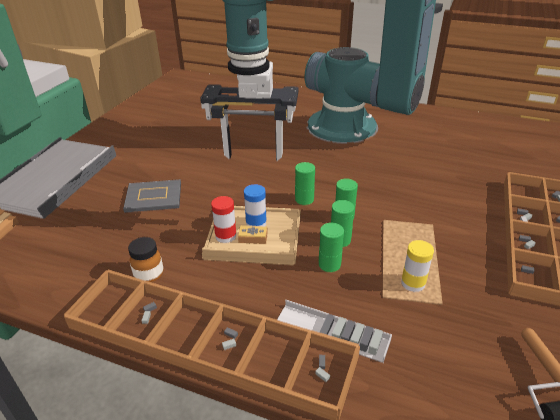

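Yellow stands on the mat (418,265), with blue and red still in place. Next, grasp blue.

Emit:
arm_command([
  [1, 0, 0.05, 1.5, 0, 0, 0],
  [1, 0, 0, 2.5, 0, 0, 0],
  [1, 0, 0, 3, 0, 0, 0],
  [1, 0, 0, 3, 0, 0, 0],
  [1, 0, 0, 2.2, 0, 0, 0],
  [1, 0, 0, 1.3, 0, 0, 0],
  [1, 0, 0, 0, 0, 0, 0],
  [1, 0, 0, 0, 0, 0, 0],
  [0, 0, 0, 0, 0, 0, 0],
  [0, 0, 0, 0, 0, 0, 0],
  [0, 0, 0, 0, 0, 0, 0],
  [0, 0, 0, 0, 0, 0, 0],
  [0, 0, 0, 0, 0, 0, 0],
  [0, 0, 0, 0, 0, 0, 0],
])

```text
time: 11.15
tool_pos: [0.5434, -0.0497, 0.045]
ee_rot: [3.141, -0.0, 0.274]
wrist_force: [-1.3, 0.7, 1.2]
width: 0.0492
```

```bash
python3 -c "
from h import *
go(.53,.295);go(.457,.28)"
```

```text
pose [ 0.5434 -0.0497  0.045 ] [ 3.1415e+00 -1.0000e-04  2.7370e-01] w 0.0492 t 11.15
tool dx,dy,dz cm 8.03 -33.55 None wz None
pose [ 0.5434 -0.0497  0.045 ] [ 3.1415e+00 -1.0000e-04  2.7370e-01] w 0.0492 t 11.15
tool dx,dy,dz cm 0.6 -34.08 None wz None
```

Emit:
arm_command([
  [0, 0, 0, 0, 0, 0, 0],
  [0, 0, 0, 0, 0, 0, 0],
  [0, 0, 0, -1.5, 0, 0, 0],
  [0, 0, 0, -3.5, 0, 0, 0],
  [0, 0, 0, -4, 0, 0, 0],
  [0, 0, 0, -3.5, 0, 0, 0],
  [0, 0, 0, -1.5, 0, 0, 0],
  [0, 0.34, -1.4, 0, 0, 0, 0],
  [0, 0.67, -2.8, 0, 0, 0, 0],
  [0, 0.67, -2.8, 0, 0, 0, 0],
  [0, 0.67, -2.8, 0, 0, 0, 0],
  [0, 0.67, -2.8, 0, 0, 0, 0],
  [0, 0.67, -2.8, 0, 0, 0, 0],
  [0, 0.67, -2.8, 0, 0, 0, 0],
  [0, 0.67, -2.8, 0, 0, 0, 0],
  [0, 0.67, -2.8, 0, 0, 0, 0],
  [0, 0.67, -2.8, 0, 0, 0, 0],
  [0, 0.67, -2.8, 0, 0, 0, 0],
  [0, 0.67, -2.8, 0, 0, 0, 0],
  [0, 0.34, -1.4, 0, 0, 0, 0],
])

```text
time: 13.15
tool_pos: [0.5277, 0.2981, 0.1816]
ee_rot: [-3.141, 0.006, 0.277]
wrist_force: [-0.4, -0.8, -1.8]
width: 0.0455
```

Emit:
arm_command([
  [0, 0, 0, 0, 0, 0, 0],
  [0, 0, 0, 0, 0, 0, 0],
])

```text
time: 13.35
tool_pos: [0.5294, 0.295, 0.1835]
ee_rot: [3.14, 0.003, 0.274]
wrist_force: [0.3, -0.6, -1.9]
width: 0.0458
```

```bash
python3 -c "
from h import *
go(.53,.295,.041)"
```

```text
pose [0.5294 0.295  0.1835] [3.1402e+00 2.7000e-03 2.7400e-01] w 0.0458 t 13.35
tool dx,dy,dz cm 0.06 0.02 14.25 wz None
```

Emit:
arm_command([
  [0, 0, 0, 1.5, 0, 0, 0],
  [0, 0, 0, 3, 0, 0, 0],
  [0, 0, 0, 3, 0, 0, 0],
  [0, 0, 0, 3, 0, 0, 0],
  [0, 0, 0, 2, 0, 0, 0],
  [0, 0, 0, 1, 0, 0, 0],
  [0, 0, 0, 0.4, 0, 0, 0],
  [0, 0, 0, 0.2, 0, 0, 0],
  [0, 0, 0, 0.1, 0, 0, 0],
  [0, 0, 0, 0, 0, 0, 0],
  [0, 0, 0, 0, 0, 0, 0],
])

```text
time: 14.45
tool_pos: [0.5307, 0.2959, 0.044]
ee_rot: [-3.141, -0.002, 0.274]
wrist_force: [-0.1, 0.1, -1.7]
width: 0.0456
```

Emit:
arm_command([
  [0, 0, 0, 0.2, 0, 0, 0],
  [0, 0, 0, 0, 0, 0, 0],
  [0, 0, 0, 0, 0, 0, 0],
  [1, 0, 0, 0, 0, 0, 0],
  [1, 0, 0, 0, 0, 0, 0],
  [1, 0, 0, 0, 0, 0, 0],
  [1, 0, 0, 0, 0, 0, 0],
  [1, 0, 0, 0, 0, 0, 0],
  [1, 0, 0, -1, 0, 0, 0],
  [1, 0, 0, -3, 0, 0, 0],
  [1, 0, 0, -4, 0, 0, 0],
  [1, 0, 0, -4, 0, 0, 0],
  [1, 0, 0, -2, 0, 0, 0],
])

```text
time: 15.75
tool_pos: [0.5316, 0.2963, 0.1868]
ee_rot: [-3.141, -0.008, 0.274]
wrist_force: [1.1, 0.2, -0.2]
width: 0.0939
```

Emit:
arm_command([
  [1, -0.12, 1.51, 0, 0, 0, 0],
  [1, -0.24, 3.03, 0, 0, 0, 0],
  [1, -0.24, 3.03, 0, 0, 0, 0],
  [1, -0.24, 3.03, 0, 0, 0, 0],
  [1, -0.24, 3.03, 0, 0, 0, 0],
  [1, -0.24, 3.03, 0, 0, 0, 0],
  [1, -0.24, 3.03, 0, 0, 0, 0],
  [1, -0.24, 3.03, 0, 0, 0, 0],
  [1, -0.24, 3.03, 0, 0, 0, 0],
  [1, -0.24, 3.03, 0, 0, 0, 0],
  [1, -0.24, 3.03, 0, 0, 0, 0],
  [1, -0.24, 3.03, 0, 0, 0, 0],
  [1, -0.24, 3.03, 0, 0, 0, 0],
  [1, -0.12, 1.51, 0, 0, 0, 0],
  [1, 0, 0, 0, 0, 0, 0],
  [1, 0, 0, 0, 0, 0, 0],
])

```text
time: 17.35
tool_pos: [0.6059, -0.0915, 0.1802]
ee_rot: [-3.14, 0.001, 0.274]
wrist_force: [0.6, 0.1, 0.1]
width: 0.0938
```

```bash
python3 -c "
from h import *
go(.6064,-.0929,.043,.278)"
```

```text
pose [ 0.6059 -0.0915  0.1802] [-3.1401e+00  1.2000e-03  2.7360e-01] w 0.0938 t 17.35
tool dx,dy,dz cm 0.01 0.15 13.72 wz -0.0044
```

Emit:
arm_command([
  [1, 0, 0.1, 1.5, 0, 0, 0],
  [1, 0, 0, 2.5, 0, 0, 0],
  [1, 0, 0, 3, 0, 0, 0],
  [1, 0, 0, 3, 0, 0, 0],
  [1, 0, 0, 2.2, 0, 0, 0],
  [1, 0, 0, 1.4, 0, 0, 0],
  [1, 0, 0, 0, 0, 0, 0],
  [1, 0, 0, 0, 0, 0, 0],
  [0, 0, 0, 0, 0, 0, 0],
  [0, 0, 0, 0, 0, 0, 0],
  [0, 0, 0, 0, 0, 0, 0],
  [0, 0, 0, 0, 0, 0, 0],
  [0, 0, 0, 0, 0, 0, 0],
  [0, 0, 0, 0, 0, 0, 0],
  [0, 0, 0, 0, 0, 0, 0],
  [0, 0, 0, 0, 0, 0, 0],
])

```text
time: 18.95
tool_pos: [0.6069, -0.0934, 0.0452]
ee_rot: [3.141, -0.0, 0.274]
wrist_force: [1.3, -2.2, 0.6]
width: 0.0455
```

```bash
python3 -c "
from h import *
go(.457,.28)"
```

```text
pose [ 0.6069 -0.0934  0.0452] [ 3.1406e+00 -3.0000e-04  2.7370e-01] w 0.0455 t 18.95
tool dx,dy,dz cm -4.35 -40.0 None wz None
```

Emit:
arm_command([
  [0, 0, 0, -1.5, 0, 0, 0],
  [0, 0, 0, -3.5, 0, 0, 0],
  [0, 0, 0, -4, 0, 0, 0],
  [0, 0, 0, -3.5, 0, 0, 0],
  [0, 0, 0, -1.5, 0, 0, 0],
  [0, -0.17, -1.54, 0, 0, 0, 0],
  [0, -0.335, -3.08, 0, 0, 0, 0],
  [0, -0.335, -3.08, 0, 0, 0, 0],
  [0, -0.335, -3.08, 0, 0, 0, 0],
  [0, -0.335, -3.08, 0, 0, 0, 0],
  [0, -0.335, -3.08, 0, 0, 0, 0],
  [0, -0.335, -3.08, 0, 0, 0, 0],
  [0, -0.335, -3.08, 0, 0, 0, 0],
  [0, -0.335, -3.08, 0, 0, 0, 0],
  [0, -0.335, -3.08, 0, 0, 0, 0],
  [0, -0.335, -3.08, 0, 0, 0, 0],
  [0, -0.335, -3.08, 0, 0, 0, 0],
  [0, -0.335, -3.08, 0, 0, 0, 0],
  [0, -0.17, -1.54, 0, 0, 0, 0],
  [0, 0, 0, 0, 0, 0, 0],
])

```text
time: 20.95
tool_pos: [0.4542, 0.282, 0.1827]
ee_rot: [3.141, 0.004, 0.277]
wrist_force: [0.5, -0.6, -2.8]
width: 0.0461
```

Emit:
arm_command([
  [0, 0, 0, 0, 0, 0, 0],
  [0, 0, 0, 1.5, 0, 0, 0],
  [0, 0, 0, 3, 0, 0, 0],
  [0, 0, 0, 3, 0, 0, 0],
  [0, 0, 0, 3, 0, 0, 0],
  [0, 0, 0, 2, 0, 0, 0],
  [0, 0, 0, 1, 0, 0, 0],
  [0, 0, 0, 0.4, 0, 0, 0],
  [0, 0, 0, 0.2, 0, 0, 0],
  [0, 0, 0, 0.1, 0, 0, 0],
  [0, 0, 0, 0, 0, 0, 0],
  [0, 0, 0, 0, 0, 0, 0],
])

```text
time: 22.15
tool_pos: [0.4571, 0.2811, 0.044]
ee_rot: [-3.141, -0.002, 0.274]
wrist_force: [-0.1, 1.0, -3.1]
width: 0.0456
```

Emit:
arm_command([
  [0, 0, 0, 0.2, 0, 0, 0],
  [0, 0, 0, 0, 0, 0, 0],
  [0, 0, 0, 0, 0, 0, 0],
  [1, 0, 0, 0, 0, 0, 0],
  [1, 0, 0, 0, 0, 0, 0],
  [1, 0, 0, 0, 0, 0, 0],
  [1, 0, 0, 0, 0, 0, 0],
  [1, 0, 0, 0, 0, 0, 0],
  [1, 0, 0, -1, 0, 0, 0],
  [1, 0, 0, -3, 0, 0, 0],
  [1, 0, 0, -4, 0, 0, 0],
  [1, 0, 0, -4, 0, 0, 0],
  [1, 0, 0, -2, 0, 0, 0],
])

```text
time: 23.45
tool_pos: [0.4581, 0.2815, 0.1864]
ee_rot: [-3.14, -0.008, 0.274]
wrist_force: [0.3, -0.3, 0.4]
width: 0.0938
```

```bash
python3 -c "
from h import *
import cv2
go(.592,-.035,.1,.278)
im=eyes.snapshot('top'); cv2.imwrite('pics/b.png',cv2.resize(im[150:310,130:370],None,fx=3.3,fy=3.3,interpolation=2))"
```

```text
pose [0.4581 0.2815 0.1864] [-3.1404 -0.0075  0.2738] w 0.0938 t 23.45
tool dx,dy,dz cm 4.34 34.1 8.64 wz -0.0042
```

View pics/b.png

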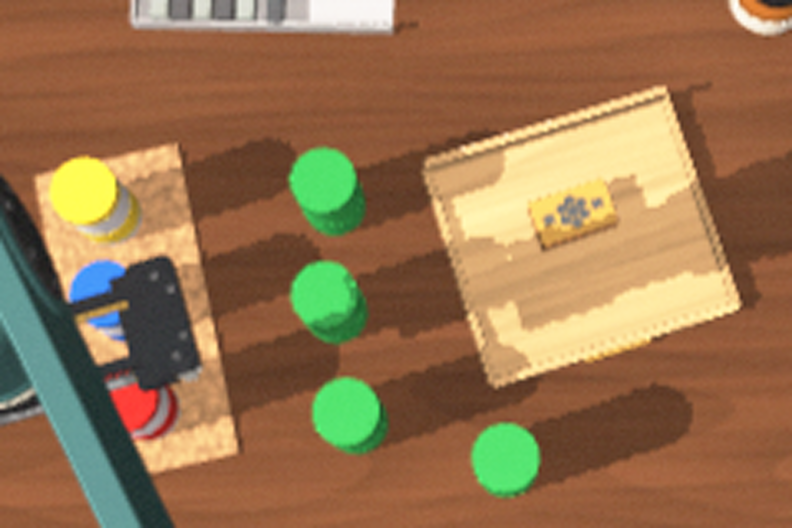

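Emit:
arm_command([
  [1, 0.18, 1.42, 0, 0, 0, 0],
  [1, 0.362, 2.842, 0, 0, 0, 0],
  [1, 0.362, 2.842, 0, 0, 0, 0],
  [1, 0.362, 2.842, 0, 0, 0, 0],
  [1, 0.362, 2.842, 0, 0, 0, 0],
  [1, 0.362, 2.842, 0, 0, 0, 0],
  [1, 0.362, 2.842, 0, 0, 0, 0],
  [1, 0.362, 2.842, 0, 0, 0, 0],
  [1, 0.362, 2.842, 0, 0, 0, 0],
  [1, 0.362, 2.842, 0, 0, 0, 0],
  [1, 0.362, 2.842, 0, 0, 0, 0],
  [1, 0.362, 2.842, 0, 0, 0, 0],
  [1, 0.18, 1.42, 0, 0, 0, -0.01],
  [1, 0, 0, 3, 0, 0, 0],
  [1, 0, 0, 3, 0, 0, 0],
  [1, 0, 0, 3, 0, 0, 0],
  [1, 0, 0, 0, 0, 0, 0],
  [1, 0, 0, 0, 0, 0, 0],
])

```text
time: 25.3
tool_pos: [0.5891, -0.0363, 0.0892]
ee_rot: [-3.14, 0.004, 0.283]
wrist_force: [0.0, 0.0, 1.4]
width: 0.0942
```

```bash
python3 -c "
from h import *
import cv2
go(.592,-.035,.011,.285)
T=lambda p,z:ray('top',130+(p[0]+.5)/3.3-.5,150+(p[1]+.5)/3.3-.5,z)[:2]
a=[T(p,.027) for p in((530,209),(606,180),(617,206),(542,236))]
print(np.mean(a,0),[np.linalg.norm(a[i]-a[i-1]) for i in range(4)],[np.arctan2(-d[0],d[1]) for d in(a[0]-a[1],a[3]-a[2])],[np.arctan2(d[1],d[0]) for d in(a[0]-a[3],a[1]-a[2])])
"
```

```text
pose [ 0.5891 -0.0363  0.0892] [-3.1401  0.0039  0.2832] w 0.0942 t 25.3
tool dx,dy,dz cm 0.32 -0.05 7.82 wz -0.0018
[ 0.5957272  -0.03552816] [np.float64(0.022263010654040252), np.float64(0.06079342674523771), np.float64(0.021352931727499726), np.float64(0.060196298172852526)] [np.float64(0.3391763629965026), np.float64(0.35405949254714697)] [np.float64(0.37633813627773804), np.float64(0.34963634117475384)]
```

Emit:
arm_command([
  [1, 0.25, 0, 1, 0, 0, -0.02],
  [1, 0, 0, 2, 0, 0, 0],
  [1, 0, 0, 2, 0, 0, 0],
  [1, 0, 0, 1.5, 0, 0, 0],
  [1, 0, 0, 1, 0, 0, 0],
  [1, 0, 0, 0, 0, 0, 0],
  [1, 0, 0, 0, 0, 0, 0],
])

```text
time: 26.0
tool_pos: [0.5935, -0.0352, 0.0166]
ee_rot: [3.141, -0.001, 0.304]
wrist_force: [-0.1, 0.0, 0.2]
width: 0.0941
```

```bash
python3 -c "
from h import *
import cv2
go(.592,-.035,.0105)
im=eyes.snapshot('scene'); cv2.imwrite('pics/c.png',cv2.resize(im[180:280,180:330],None,fx=5,fy=5,interpolation=2))"
```

```text
pose [ 0.5935 -0.0352  0.0166] [ 3.141e+00 -1.000e-03  3.040e-01] w 0.0941 t 26.0
tool dx,dy,dz cm -0.13 -0.06 0.61 wz None
```

View pics/c.png

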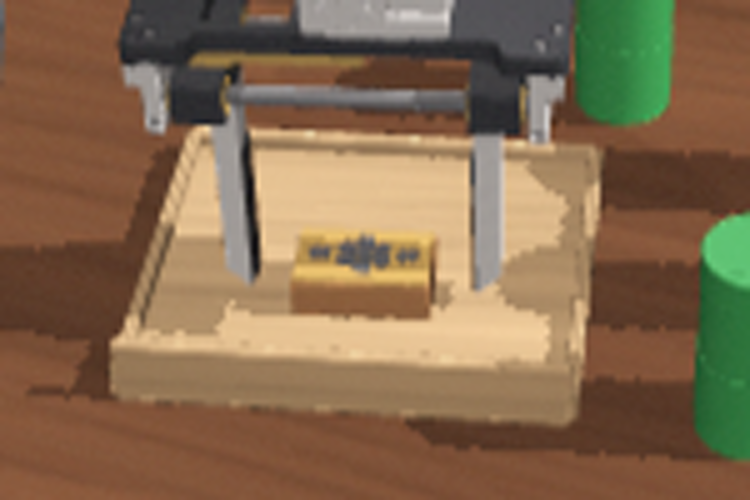

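The block sits between the fingertips at (247,283) and (487,290), with its ends at x≈292 and 433. Lower it the last bit and close.

Emit:
arm_command([
  [1, -0.05, 0, 0.3, 0, 0, 0],
  [1, 0, 0, 0.2, 0, 0, 0],
  [1, 0, 0, 0, 0, 0, 0],
  [0, 0, 0, 0, 0, 0, 0],
  [0, 0, 0, 0, 0, 0, 0],
  [0, 0, 0, 0, 0, 0, 0],
  [0, 0, 0, 0, 0, 0, 0],
  [0, 0, 0, 0, 0, 0, 0],
  [0, 0, 0, 0, 0, 0, 0],
])

```text
time: 26.95
tool_pos: [0.5925, -0.0354, 0.011]
ee_rot: [3.141, -0.0, 0.304]
wrist_force: [0.3, -0.2, 0.2]
width: 0.0599
```

Emit:
arm_command([
  [0, 0, 0, -1, 0, 0, 0],
  [0, 0, 0, -3, 0, 0, 0],
  [0, 0, 0, -3, 0, 0, 0],
  [0, 0, 0, -2, 0, 0, 0],
  [0, 0, 0, -1, 0, 0, 0],
  [0, -0.745, 1.32, 0, 0, 0, 0],
  [0, -1.49, 2.64, 0, 0, 0, 0],
  [0, -1.49, 2.64, 0, 0, 0, 0],
  [0, -1.49, 2.64, 0, 0, 0, 0],
  [0, -1.49, 2.64, 0, 0, 0, 0],
  [0, -1.49, 2.64, 0, 0, 0, 0],
  [0, -1.49, 2.64, 0, 0, 0, 0],
  [0, -1.49, 2.64, 0, 0, 0, 0],
  [0, -1.49, 2.64, 0, 0, 0, 0],
  [0, -1.49, 2.64, 0, 0, 0, 0],
  [0, -0.745, 1.32, 0, 0, 0, 0],
  [0, 0, 0, 0, 0, 0, -0.098],
  [0, 0, 0, 0, 0, 0, -0.098],
  [0, 0, 0, 0, 0, 0, 0],
  [0, 0, 0, 0, 0, 0, 0],
])

```text
time: 28.95
tool_pos: [0.5287, -0.3313, 0.1101]
ee_rot: [-3.14, 0.001, 0.498]
wrist_force: [0.2, 0.1, -0.2]
width: 0.0598
```

```bash
python3 -c "
from h import *
go(.5293,-.3317,.018,.499)"
```

```text
pose [ 0.5287 -0.3313  0.1101] [-3.14e+00  6.00e-04  4.98e-01] w 0.0598 t 28.95
tool dx,dy,dz cm 0.03 0.06 9.21 wz -0.001
```

Emit:
arm_command([
  [0, 0.03, 0, 1, 0, 0, 0],
  [0, 0, 0, 2, 0, 0, 0],
  [0, 0, 0, 2, 0, 0, 0],
  [0, 0, 0, 2, 0, 0, 0],
  [0, 0, 0, 1.2, 0, 0, 0],
  [0, 0, 0, 0.5, 0, 0, 0],
  [0, 0, 0, 0, 0, 0, 0],
  [0, 0, 0, 0, 0, 0, 0],
])

```text
time: 29.75
tool_pos: [0.5301, -0.332, 0.025]
ee_rot: [3.14, -0.001, 0.5]
wrist_force: [0.3, -0.4, -0.4]
width: 0.06
```

```bash
python3 -c "
from h import *
import cv2
go(.5293,-.3317,.0165,.499)
im=eyes.snapshot('scene'); cv2.imwrite('pics/d.png',cv2.resize(im[150:230,100:210],None,fx=6,fy=6,interpolation=2))"
```

```text
pose [ 0.5301 -0.332   0.025 ] [ 3.1399e+00 -7.0000e-04  4.9970e-01] w 0.06 t 29.75
tool dx,dy,dz cm -0.06 -0.06 0.85 wz 0.0007
```

View pics/d.png

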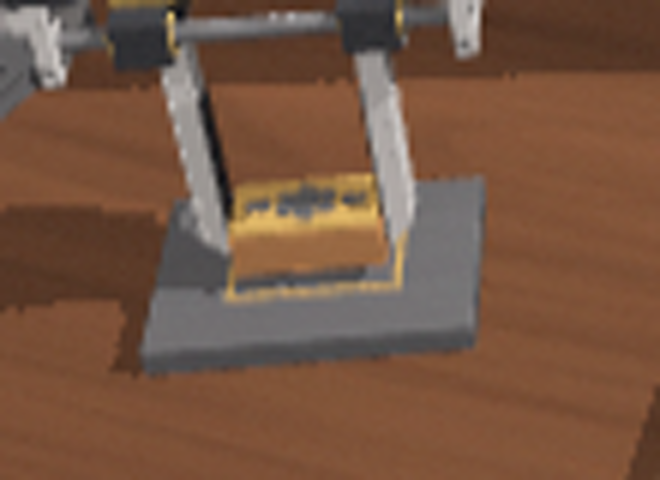

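```bash
python3 -c "
from h import *
def rect(x,y,z,a,l,w): return [(proj('scene',[x+sx*l/2*np.cos(a)-sy*w/2*np.sin(a),y+sx*l/2*np.sin(a)+sy*w/2*np.cos(a),z])-[100,150])*6 for sx,sy in((1,-1),(1,1),(-1,-1),(-1,1))]
print('block bottom',np.round(rect(.5301,-.332,.020,.5,.036,.06)))
print('block top',np.round(rect(.5301,-.332,.041,.5,.036,.06)))
print('outline',np.round(rect(.5293,-.3319,.012,.5,.044,.067)))
print('landed',np.round(rect(.5301,-.332,.012,.5,.036,.06)))"
```

```text
block bottom [[234. 274.]
 [386. 261.]
 [243. 224.]
 [391. 212.]]
block top [[224. 231.]
 [377. 218.]
 [233. 181.]
 [383. 169.]]
outline [[229. 296.]
 [398. 282.]
 [240. 234.]
 [404. 221.]]
landed [[238. 290.]
 [389. 278.]
 [247. 240.]
 [394. 228.]]
```

Emit:
arm_command([
  [0, 0, -0.1, 0.3, 0, 0, 0],
  [0, 0, 0, 0.3, 0, 0, 0],
  [0, 0, 0, 0.1, 0, 0, 0],
  [0, 0, 0, 0, 0, 0, 0],
  [0, 0, 0, 0, 0, 0, 0],
])

```text
time: 30.3
tool_pos: [0.529, -0.3307, 0.0171]
ee_rot: [3.141, -0.0, 0.5]
wrist_force: [-0.6, -1.2, -0.6]
width: 0.0597
```

Emit:
arm_command([
  [0, 0, 0, 0.05, 0, 0, 0],
  [1, 0, 0, 0, 0, 0, 0],
  [1, 0, 0, 0, 0, 0, 0],
  [1, 0, 0, 0, 0, 0, 0],
  [1, 0, 0, 0, 0, 0, 0],
  [1, 0, 0, 0, 0, 0, 0],
  [1, 0, 0, -1, 0, 0, 0],
  [1, 0, 0, -3, 0, 0, 0],
  [1, 0, 0, -4, 0, 0, 0],
  [1, 0, 0, -4, 0, 0, 0],
  [1, 0, 0, -3, 0, 0, 0],
  [1, 0, 0, -2, 0, 0, 0],
  [1, 0, 0, 0, 0, 0, 0.112],
  [1, 0, 0, 0, 0, 0, 0.112],
  [1, 0, 0, 0, 0, 0, 0],
  [1, 0, 0, 0, 0, 0, 0],
])

```text
time: 31.9
tool_pos: [0.529, -0.3307, 0.1869]
ee_rot: [3.141, -0.0, 0.278]
wrist_force: [0.1, -0.0, 0.7]
width: 0.0937
```

```bash
python3 -c "
from h import *
go(.457,.281,.0415,.275);go(.5305,.2958);go(.6055,.311)"
```

```text
pose [ 0.529  -0.3307  0.1869] [ 3.1412e+00 -3.0000e-04  2.7810e-01] w 0.0937 t 31.9
tool dx,dy,dz cm 9.87 -60.8 14.54 wz 0.0031
pose [ 0.529  -0.3307  0.1869] [ 3.1412e+00 -3.0000e-04  2.7810e-01] w 0.0937 t 31.9
tool dx,dy,dz cm 17.35 -60.2 None wz None
pose [ 0.529  -0.3307  0.1869] [ 3.1412e+00 -3.0000e-04  2.7810e-01] w 0.0937 t 31.9
tool dx,dy,dz cm 24.98 -59.6 None wz None
```

Emit:
arm_command([
  [1, 0.27, -1.69, 0, 0, 0, 0],
  [1, 0.548, -3.378, 0, 0, 0, 0],
  [1, 0.548, -3.378, 0, 0, 0, 0],
  [1, 0.548, -3.378, 0, 0, 0, 0],
  [1, 0.548, -3.378, 0, 0, 0, 0],
  [1, 0.548, -3.378, 0, 0, 0, 0],
  [1, 0.548, -3.378, 0, 0, 0, 0],
  [1, 0.548, -3.378, 0, 0, 0, 0],
  [1, 0.548, -3.378, 0, 0, 0, 0],
  [1, 0.548, -3.378, 0, 0, 0, 0],
  [1, 0.548, -3.378, 0, 0, 0, 0],
  [1, 0.548, -3.378, 0, 0, 0, 0],
  [1, 0.548, -3.378, 0, 0, 0, 0],
  [1, 0.548, -3.378, 0, 0, 0, 0],
  [1, 0.548, -3.378, 0, 0, 0, 0],
  [1, 0.548, -3.378, 0, 0, 0, 0],
  [1, 0.548, -3.378, 0, 0, 0, 0],
  [1, 0.548, -3.378, 0, 0, 0, 0],
  [1, 0.27, -1.69, 0, 0, 0, 0],
  [1, 0, 0, 0, 0, 0, 0],
])

```text
time: 33.9
tool_pos: [0.4565, 0.2835, 0.1862]
ee_rot: [-3.141, 0.001, 0.281]
wrist_force: [0.4, 0.0, -0.7]
width: 0.0941
```

```bash
python3 -c "
from h import *
import cv2
go(.457,.281,.0415,.274)
im=eyes.snapshot('top'); cv2.imwrite('pics/e.png',cv2.resize(im[185:285,375:475],None,fx=6,fy=6,interpolation=2))"
```

```text
pose [0.4565 0.2835 0.1862] [-3.1409e+00  9.0000e-04  2.8110e-01] w 0.0941 t 33.9
tool dx,dy,dz cm -0.02 0.25 14.47 wz 0.0071
```

View pics/e.png

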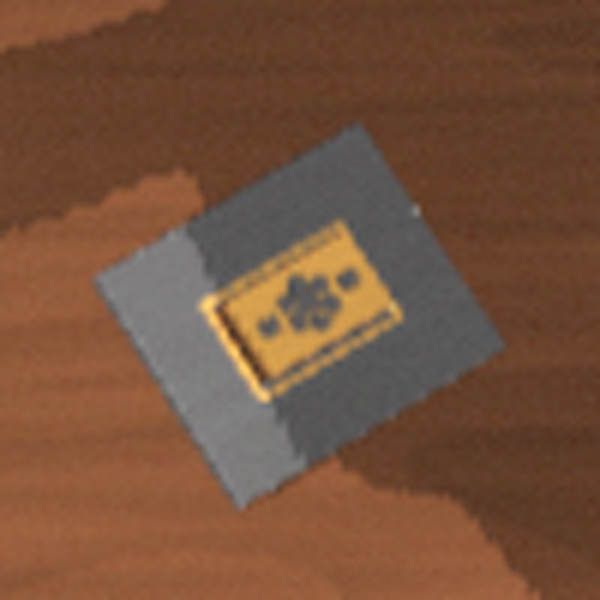

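```bash
python3 -c "
from h import *
E=lambda p,z:ray('top',375+(p[0]+.5)/6-.5,185+(p[1]+.5)/6-.5,z)[:2]
print(E((310,303),.034),np.mean([E(p,.012) for p in((205,302),(343,222),(403,318),(265,402))],0))"
```

```text
[ 0.52904402 -0.3292836 ] [ 0.5294957  -0.33246914]
```

Emit:
arm_command([
  [1, 0, 0.05, 1.5, 0, 0, 0.005],
  [1, 0, 0, 3, 0, 0, 0],
  [1, 0, 0, 3, 0, 0, 0],
  [1, 0, 0, 3, 0, 0, 0],
  [1, 0, 0, 2.4, 0, 0, 0],
  [1, 0, 0, 1.3, 0, 0, 0],
  [1, 0, 0, 0, 0, 0, 0],
  [1, 0, 0, 0, 0, 0, 0],
])

```text
time: 34.75
tool_pos: [0.4589, 0.2803, 0.045]
ee_rot: [3.142, -0.001, 0.27]
wrist_force: [0.4, 0.3, 0.5]
width: 0.0939
```

```bash
python3 -c "
from h import *
import cv2
im=eyes.snapshot('scene'); cv2.imwrite('pics/f.png',cv2.resize(im[175:215,120:186],None,fx=12,fy=12,interpolation=2))
def rect(x,y,z,a,l,w): return [(proj('scene',[x+sx*l/2*np.cos(a)-sy*w/2*np.sin(a),y+sx*l/2*np.sin(a)+sy*w/2*np.cos(a),z])-[120,175]+.5)*12-.5 for sx,sy in((1,-1),(1,1),(-1,-1),(-1,1))]
for y in(-.3319,-.3307,-.3290):print('block bottom',np.round(rect(.529,y,.012,.5,.036,.06))[:2].tolist(), 'top',np.round(rect(.529,y,.033,.5,.036,.06)).tolist())
print('outline',np.round(rect(.5293,-.3319,.012,.5,.044,.067)).tolist())"
```

```text
block bottom [[245.0, 283.0], [546.0, 258.0]] top [[225.0, 197.0], [530.0, 172.0], [243.0, 98.0], [540.0, 74.0]]
block bottom [[250.0, 284.0], [551.0, 259.0]] top [[230.0, 198.0], [535.0, 173.0], [248.0, 99.0], [545.0, 75.0]]
block bottom [[257.0, 286.0], [559.0, 261.0]] top [[237.0, 200.0], [542.0, 175.0], [255.0, 100.0], [552.0, 77.0]]
outline [[224.0, 297.0], [562.0, 269.0], [246.0, 174.0], [574.0, 147.0]]
```

View pics/f.png

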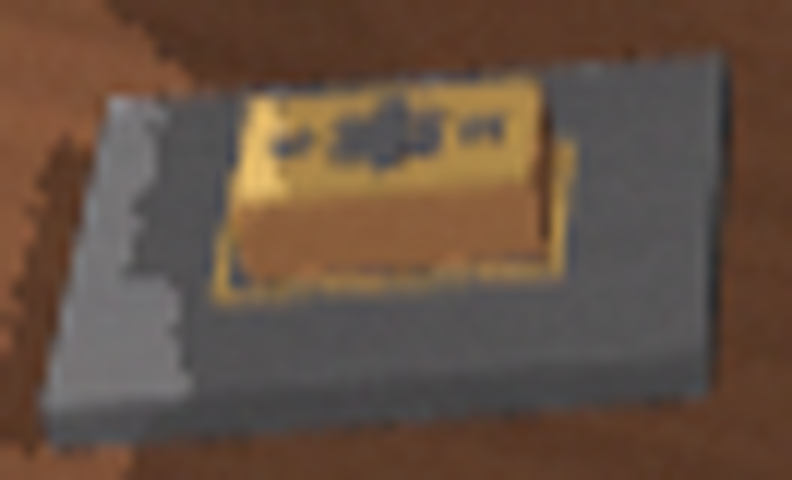

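The block is inside the outline but about 2 mm off towards +y: margins are 31 px left (217→248) and 10 px right (550→560). The tins are all still on the mat, so I'll go back and centre it before continuing.

Emit:
arm_command([
  [1, 0, 0, -1.5, 0, 0, 0],
  [1, 0, 0, -3.5, 0, 0, 0],
  [1, 0, 0, -4, 0, 0, 0],
  [1, 0, 0, -3.5, 0, 0, 0],
  [1, 0, 0, -1.7, 0, 0, 0],
])

```text
time: 35.3
tool_pos: [0.4606, 0.2817, 0.1931]
ee_rot: [-3.14, -0.011, 0.271]
wrist_force: [-0.1, 0.3, -0.2]
width: 0.0941
```

Emit:
arm_command([
  [1, -0.27, 1.69, 0, 0, 0, 0],
  [1, -0.548, 3.378, 0, 0, 0, 0],
  [1, -0.548, 3.378, 0, 0, 0, 0],
  [1, -0.548, 3.378, 0, 0, 0, 0],
  [1, -0.548, 3.378, 0, 0, 0, 0],
  [1, -0.548, 3.378, 0, 0, 0, 0],
  [1, -0.548, 3.378, 0, 0, 0, 0],
  [1, -0.548, 3.378, 0, 0, 0, 0],
  [1, -0.548, 3.378, 0, 0, 0, 0],
  [1, -0.548, 3.378, 0, 0, 0, 0],
  [1, -0.548, 3.378, 0, 0, 0, 0],
  [1, -0.548, 3.378, 0, 0, 0, 0],
  [1, -0.548, 3.378, 0, 0, 0, 0],
  [1, -0.548, 3.378, 0, 0, 0, 0],
  [1, -0.548, 3.378, 0, 0, 0, 0],
  [1, -0.548, 3.378, 0, 0, 0, 0],
  [1, -0.548, 3.378, 0, 0, 0, 0],
  [1, -0.548, 3.378, 0, 0, 0, 0],
  [1, -0.27, 1.69, 0, 0, 0, -0.113],
  [1, 0, 0, 0, 0, 0, -0.113],
])

```text
time: 37.3
tool_pos: [0.5263, -0.3348, 0.1879]
ee_rot: [3.138, -0.001, 0.498]
wrist_force: [-0.5, 0.0, -0.6]
width: 0.0942
```

Emit:
arm_command([
  [1, 0, 0, 0, 0, 0, 0],
  [1, 0, 0, 0, 0, 0, 0],
])

```text
time: 37.5
tool_pos: [0.5264, -0.3317, 0.1879]
ee_rot: [3.139, -0.001, 0.495]
wrist_force: [0.3, 0.7, -0.2]
width: 0.0939
```

```bash
python3 -c "
from h import *
go(.529,-.3307,.017,.499)"
```

```text
pose [ 0.5264 -0.3317  0.1879] [ 3.1394e+00 -1.0000e-03  4.9460e-01] w 0.0939 t 37.5
tool dx,dy,dz cm 0.27 0.03 17.09 wz -0.0044
```

Emit:
arm_command([
  [1, 0.2, 0.05, 2, 0, 0, -0.004],
  [1, 0, 0, 4, 0, 0, 0],
  [1, 0, 0, 4, 0, 0, 0],
  [1, 0, 0, 3, 0, 0, 0],
  [1, 0, 0, 2, 0, 0, 0],
  [1, 0, 0, 1.2, 0, 0, 0],
  [1, 0, 0, 0.6, 0, 0, 0],
  [1, 0, 0, 0, 0, 0, 0],
  [1, 0, 0, 0, 0, 0, 0],
])

```text
time: 38.4
tool_pos: [0.529, -0.3316, 0.0202]
ee_rot: [3.139, -0.001, 0.501]
wrist_force: [0.2, 1.0, 1.0]
width: 0.094
```

```bash
python3 -c "
from h import *
go(.529,-.3307,.017,.499)"
```

```text
pose [ 0.529  -0.3316  0.0202] [ 3.1389e+00 -1.1000e-03  5.0070e-01] w 0.094 t 38.4
tool dx,dy,dz cm 0.04 -0.08 0.32 wz 0.0017
```

Emit:
arm_command([
  [1, 0, 0, 0.25, 0, 0, 0],
  [1, 0, 0, 0, 0, 0, 0],
  [0, 0, 0, 0, 0, 0, 0],
  [0, 0, 0, 0, 0, 0, 0],
  [0, 0, 0, 0, 0, 0, 0],
  [0, 0, 0, 0, 0, 0, 0],
  [0, 0, 0, 0, 0, 0, 0],
  [0, 0, 0, -0.4, 0, 0, 0],
  [0, 0, 0.1, 0, 0, 0, 0],
  [0, 0, 0, 0, 0, 0, 0],
  [0, 0, 0, 0, 0, 0, 0],
])

```text
time: 39.5
tool_pos: [0.5285, -0.3319, 0.0198]
ee_rot: [-3.141, 0.0, 0.501]
wrist_force: [0.5, -0.7, -2.1]
width: 0.0595
```

```bash
python3 -c "
from h import *
go(.5301,-.3327,.017,.499)"
```

```text
pose [ 0.5285 -0.3319  0.0198] [-3.1414e+00  2.0000e-04  5.0080e-01] w 0.0595 t 39.5
tool dx,dy,dz cm 0.1 0.15 0.28 wz 0.0018
```

Emit:
arm_command([
  [0, 0.05, 0.12, 0, 0, 0, 0],
  [0, 0, 0, 0.2, 0, 0, 0],
  [0, 0, 0, 0.1, 0, 0, 0],
  [0, 0, 0, 0, 0, 0, 0],
  [0, 0, 0, 0, 0, 0, 0],
])

```text
time: 40.0
tool_pos: [0.5295, -0.3327, 0.0168]
ee_rot: [-3.141, 0.0, 0.501]
wrist_force: [-0.2, 0.2, -0.8]
width: 0.0597
```

Release, rise, turn back, then travel to red and look.

Emit:
arm_command([
  [1, 0, 0, 0, 0, 0, 0],
  [1, 0, 0, 0, 0, 0, 0],
  [1, 0, 0, 0, 0, 0, 0],
  [1, 0, 0, 0, 0, 0, 0],
  [1, 0, 0, 0, 0, 0, 0],
  [1, 0, 0, -1, 0, 0, 0],
  [1, 0, 0, -3, 0, 0, 0],
  [1, 0, 0, -4, 0, 0, 0],
  [1, 0, 0, -4, 0, 0, 0],
  [1, 0, 0, -3, 0, 0, 0],
  [1, 0, 0, -2, 0, 0, 0],
  [1, 0, 0, 0, 0, 0, 0.113],
  [1, 0, 0, 0, 0, 0, 0.113],
  [1, 0, 0, 0, 0, 0, 0],
  [1, 0, 0, 0, 0, 0, 0],
])

```text
time: 41.5
tool_pos: [0.5295, -0.3327, 0.1874]
ee_rot: [3.141, -0.0, 0.277]
wrist_force: [-0.2, 0.3, 0.3]
width: 0.0943
```

Emit:
arm_command([
  [1, 0.27, -1.69, 0, 0, 0, 0],
  [1, 0.548, -3.378, 0, 0, 0, 0],
  [1, 0.548, -3.378, 0, 0, 0, 0],
  [1, 0.548, -3.378, 0, 0, 0, 0],
  [1, 0.548, -3.378, 0, 0, 0, 0],
  [1, 0.548, -3.378, 0, 0, 0, 0],
  [1, 0.548, -3.378, 0, 0, 0, 0],
  [1, 0.548, -3.378, 0, 0, 0, 0],
  [1, 0.548, -3.378, 0, 0, 0, 0],
  [1, 0.548, -3.378, 0, 0, 0, 0],
  [1, 0.548, -3.378, 0, 0, 0, 0],
  [1, 0.548, -3.378, 0, 0, 0, 0],
  [1, 0.548, -3.378, 0, 0, 0, 0],
  [1, 0.548, -3.378, 0, 0, 0, 0],
  [1, 0.548, -3.378, 0, 0, 0, 0],
  [1, 0.548, -3.378, 0, 0, 0, 0],
  [1, 0.548, -3.378, 0, 0, 0, 0],
  [1, 0.548, -3.378, 0, 0, 0, 0],
  [1, 0.27, -1.69, 0, 0, 0, 0],
  [1, 0, 0, 0, 0, 0, 0],
])

```text
time: 43.5
tool_pos: [0.4577, 0.2816, 0.1866]
ee_rot: [-3.141, 0.001, 0.28]
wrist_force: [0.2, -0.0, -0.3]
width: 0.0937
```

```bash
python3 -c "
from h import *
import cv2
go(.457,.281,.0415,.274)
a=eyes.snapshot('scene');b=eyes.snapshot('top')
cv2.imwrite('pics/g.png',np.vstack([cv2.resize(a[175:210,125:180],(550,350),interpolation=2),cv2.resize(b[217:257,395:450],(550,250*550//550),interpolation=2)]))"
```

```text
pose [0.4577 0.2816 0.1866] [-3.141e+00  1.000e-03  2.801e-01] w 0.0937 t 43.5
tool dx,dy,dz cm -0.08 0.04 14.51 wz 0.0061
```

View pics/g.png

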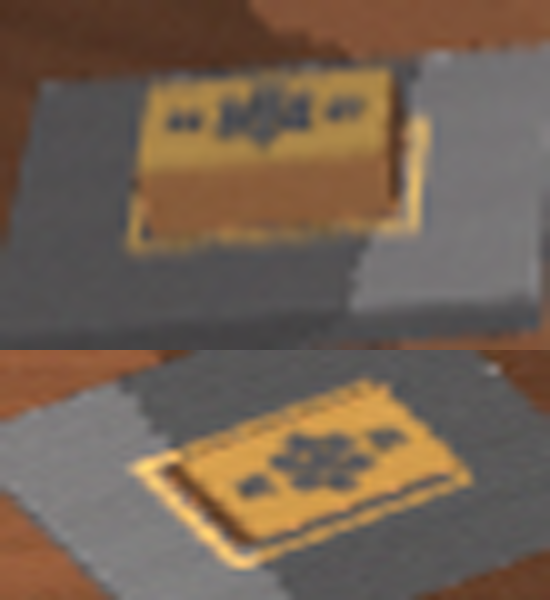

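The block now sits within the outline with margins of about 21 px left and 13 px right in the scene view, roughly 1 mm from centred and square. Now red goes back.

Emit:
arm_command([
  [1, -0.05, 0.05, 1.5, 0, 0, 0.005],
  [1, 0, 0, 3, 0, 0, 0],
  [1, 0, 0, 3, 0, 0, 0],
  [1, 0, 0, 3, 0, 0, 0],
  [1, 0, 0, 2.4, 0, 0, 0],
  [1, 0, 0, 1.3, 0, 0, 0],
  [1, 0, 0, 0, 0, 0, 0],
  [1, 0, 0, 0, 0, 0, 0],
  [0, 0, 0, 0, 0, 0, 0],
  [0, 0, 0, 0, 0, 0, 0],
  [0, 0, 0, 0, 0, 0, 0],
  [0, 0, 0, 0, 0, 0, 0],
  [0, 0, 0, 0, 0, 0, 0],
  [0, 0, 0, 0, 0, 0, 0],
  [0, 0, 0, 0, 0, 0, 0],
])

```text
time: 45.1
tool_pos: [0.4591, 0.2791, 0.0451]
ee_rot: [-3.141, -0.0, 0.27]
wrist_force: [-0.2, 1.7, 0.2]
width: 0.0454
```

```bash
python3 -c "
from h import *
go(.6064,-.0929)"
```

```text
pose [0.4591 0.2791 0.0451] [-3.1407e+00 -4.0000e-04  2.6990e-01] w 0.0454 t 45.1
tool dx,dy,dz cm 4.28 39.78 None wz None
```

Emit:
arm_command([
  [0, 0, 0, -1.5, 0, 0, 0],
  [0, 0, 0, -3.5, 0, 0, 0],
  [0, 0, 0, -4, 0, 0, 0],
  [0, 0, 0, -3.5, 0, 0, 0],
  [0, 0, 0, -1.5, 0, 0, 0],
  [0, 0.17, 1.53, 0, 0, 0, 0],
  [0, 0.341, 3.064, 0, 0, 0, 0],
  [0, 0.341, 3.064, 0, 0, 0, 0],
  [0, 0.341, 3.064, 0, 0, 0, 0],
  [0, 0.341, 3.064, 0, 0, 0, 0],
  [0, 0.341, 3.064, 0, 0, 0, 0],
  [0, 0.341, 3.064, 0, 0, 0, 0],
  [0, 0.341, 3.064, 0, 0, 0, 0],
  [0, 0.341, 3.064, 0, 0, 0, 0],
  [0, 0.341, 3.064, 0, 0, 0, 0],
  [0, 0.341, 3.064, 0, 0, 0, 0],
  [0, 0.341, 3.064, 0, 0, 0, 0],
  [0, 0.341, 3.064, 0, 0, 0, 0],
  [0, 0.17, 1.53, 0, 0, 0, 0],
  [0, 0, 0, 0, 0, 0, 0],
])

```text
time: 47.1
tool_pos: [0.6069, -0.0957, 0.1817]
ee_rot: [-3.14, 0.005, 0.266]
wrist_force: [-0.6, 0.3, -2.5]
width: 0.0458
```

Emit:
arm_command([
  [0, 0, 0, 1.5, 0, 0, 0],
  [0, 0, 0, 3, 0, 0, 0],
  [0, 0, 0, 3, 0, 0, 0],
  [0, 0, 0, 2.5, 0, 0, 0],
  [0, 0, 0, 1.5, 0, 0, 0],
  [0, 0, 0, 1, 0, 0, 0],
  [0, 0, 0, 0.5, 0, 0, 0],
  [0, 0, 0, 0, 0, 0, 0],
  [0, 0, 0, 0, 0, 0, 0],
])

```text
time: 48.0
tool_pos: [0.6089, -0.0935, 0.0564]
ee_rot: [3.14, -0.002, 0.27]
wrist_force: [-0.1, -1.1, -3.2]
width: 0.0456
```

```bash
python3 -c "
from h import *
go(.608,-.093,.048)"
```

```text
pose [ 0.6089 -0.0935  0.0564] [ 3.1402e+00 -2.3000e-03  2.7000e-01] w 0.0456 t 48.0
tool dx,dy,dz cm -0.07 -0.07 0.84 wz None
```

Emit:
arm_command([
  [0, -0.05, -0.05, 0.3, 0, 0, 0],
  [0, 0, 0, 0.3, 0, 0, 0],
  [0, 0, 0, 0.15, 0, 0, 0],
  [0, 0, 0, 0, 0, 0, 0],
  [0, 0, 0, 0, 0, 0, 0],
])

```text
time: 48.5
tool_pos: [0.6075, -0.0931, 0.0481]
ee_rot: [3.141, -0.001, 0.27]
wrist_force: [-1.5, 0.3, 1.3]
width: 0.0455
```

Emit:
arm_command([
  [1, 0, 0, 0, 0, 0, 0],
  [1, 0, 0, 0, 0, 0, 0],
  [1, 0, 0, 0, 0, 0, 0],
  [1, 0, 0, 0, 0, 0, 0],
  [1, 0, 0, 0, 0, 0, 0],
  [1, 0, 0, -1, 0, 0, 0],
  [1, 0, 0, -3, 0, 0, 0],
  [1, 0, 0, -4, 0, 0, 0],
  [1, 0, 0, -4, 0, 0, 0],
  [1, 0, 0, -2, 0, 0, 0],
])

```text
time: 49.5
tool_pos: [0.609, -0.0934, 0.1934]
ee_rot: [3.138, -0.007, 0.27]
wrist_force: [0.2, 0.5, -0.2]
width: 0.0938
```

Emit:
arm_command([
  [1, 0.11, -1.52, 0, 0, 0, 0],
  [1, 0.228, -3.042, 0, 0, 0, 0],
  [1, 0.228, -3.042, 0, 0, 0, 0],
  [1, 0.228, -3.042, 0, 0, 0, 0],
  [1, 0.228, -3.042, 0, 0, 0, 0],
  [1, 0.228, -3.042, 0, 0, 0, 0],
  [1, 0.228, -3.042, 0, 0, 0, 0],
  [1, 0.228, -3.042, 0, 0, 0, 0],
  [1, 0.228, -3.042, 0, 0, 0, 0],
  [1, 0.228, -3.042, 0, 0, 0, 0],
  [1, 0.228, -3.042, 0, 0, 0, 0],
  [1, 0.228, -3.042, 0, 0, 0, 0],
  [1, 0.228, -3.042, 0, 0, 0, 0],
  [1, 0.11, -1.52, 0, 0, 0, 0],
  [1, 0, 0, 0, 0, 0, 0],
  [1, 0, 0, 0, 0, 0, 0],
])

```text
time: 51.1
tool_pos: [0.5301, 0.2954, 0.1866]
ee_rot: [3.14, 0.001, 0.27]
wrist_force: [0.5, -1.0, -0.3]
width: 0.0939
```

```bash
python3 -c "
from h import *
go(.5307,.2959,.043,.274)"
```

```text
pose [0.5301 0.2954 0.1866] [3.1404e+00 1.4000e-03 2.7000e-01] w 0.0939 t 51.1
tool dx,dy,dz cm 0.07 -0.03 14.36 wz -0.004
```

Emit:
arm_command([
  [1, -0.05, 0, 1.5, 0, 0, -0.004],
  [1, 0, 0, 3, 0, 0, 0],
  [1, 0, 0, 3, 0, 0, 0],
  [1, 0, 0, 3, 0, 0, 0],
  [1, 0, 0, 2.3, 0, 0, 0],
  [1, 0, 0, 1.4, 0, 0, 0],
  [1, 0, 0, 0, 0, 0, 0],
  [1, 0, 0, 0, 0, 0, 0],
  [0, 0, 0, 0, 0, 0, 0],
  [0, 0, 0, 0, 0, 0, 0],
  [0, 0, 0, 0, 0, 0, 0],
  [0, 0, 0, 0, 0, 0, 0],
  [0, 0, 0, 0, 0, 0, 0],
  [0, 0, 0, 0, 0, 0, 0],
  [0, 0, 0, 0, 0, 0, 0],
])

```text
time: 52.6
tool_pos: [0.5299, 0.2958, 0.0454]
ee_rot: [3.141, 0.0, 0.274]
wrist_force: [0.1, 1.0, 0.8]
width: 0.0456
```

```bash
python3 -c "
from h import *
go(.5434,-.0493)
go(.5307,.2959)"
```

```text
pose [0.5299 0.2958 0.0454] [3.1415 0.     0.2739] w 0.0456 t 52.6
tool dx,dy,dz cm -8.04 33.59 None wz None
pose [0.5299 0.2958 0.0454] [3.1415 0.     0.2739] w 0.0456 t 52.6
tool dx,dy,dz cm 0.07 0.01 None wz None
```

Emit:
arm_command([
  [0, 0, 0, -1.5, 0, 0, 0],
  [0, 0, 0, -3.5, 0, 0, 0],
  [0, 0, 0, -4, 0, 0, 0],
  [0, 0, 0, -3.5, 0, 0, 0],
  [0, 0, 0, -1.5, 0, 0, 0],
  [0, -0.34, 1.4, 0, 0, 0, 0],
  [0, -0.676, 2.8, 0, 0, 0, 0],
  [0, -0.676, 2.8, 0, 0, 0, 0],
  [0, -0.676, 2.8, 0, 0, 0, 0],
  [0, -0.676, 2.8, 0, 0, 0, 0],
  [0, -0.676, 2.8, 0, 0, 0, 0],
  [0, -0.676, 2.8, 0, 0, 0, 0],
  [0, -0.676, 2.8, 0, 0, 0, 0],
  [0, -0.676, 2.8, 0, 0, 0, 0],
  [0, -0.676, 2.8, 0, 0, 0, 0],
  [0, -0.676, 2.8, 0, 0, 0, 0],
  [0, -0.676, 2.8, 0, 0, 0, 0],
  [0, -0.34, 1.4, 0, 0, 0, 0],
  [0, 0, 0, 0, 0, 0, 0],
  [0, 0, 0, 0, 0, 0, 0],
])

```text
time: 54.6
tool_pos: [0.542, -0.0491, 0.1843]
ee_rot: [-3.14, 0.002, 0.273]
wrist_force: [-0.7, -0.2, -0.8]
width: 0.046
```

Emit:
arm_command([
  [0, 0, 0, 1.5, 0, 0, 0],
  [0, 0, 0, 3, 0, 0, 0],
  [0, 0, 0, 3, 0, 0, 0],
  [0, 0, 0, 2.5, 0, 0, 0],
  [0, 0, 0, 1.5, 0, 0, 0],
  [0, 0, 0, 1, 0, 0, 0],
  [0, 0, 0, 0.5, 0, 0, 0],
  [0, 0, 0, 0, 0, 0, 0],
  [0, 0, 0, 0, 0, 0, 0],
])

```text
time: 55.5
tool_pos: [0.5436, -0.0497, 0.0567]
ee_rot: [3.14, -0.002, 0.274]
wrist_force: [-0.5, -0.3, -0.7]
width: 0.0456
```

```bash
python3 -c "
from h import *
go(.5427,-.0494,.048)"
```

```text
pose [ 0.5436 -0.0497  0.0567] [ 3.1405e+00 -2.1000e-03  2.7390e-01] w 0.0456 t 55.5
tool dx,dy,dz cm -0.08 -0.05 0.87 wz None
```

Emit:
arm_command([
  [0, 0, -0.03, 0.3, 0, 0, 0],
  [0, 0, 0, 0.3, 0, 0, 0],
  [0, 0, 0, 0.18, 0, 0, 0],
  [0, 0, 0, 0, 0, 0, 0],
  [0, 0, 0, 0, 0, 0, 0],
])

```text
time: 56.0
tool_pos: [0.5429, -0.0494, 0.0484]
ee_rot: [3.141, -0.001, 0.274]
wrist_force: [-1.4, -0.0, 2.1]
width: 0.0454
```

Emit:
arm_command([
  [1, 0, 0, 0, 0, 0, 0],
  [1, 0, 0, 0, 0, 0, 0],
  [1, 0, 0, 0, 0, 0, 0],
  [1, 0, 0, 0, 0, 0, 0],
  [1, 0, 0, 0, 0, 0, 0],
  [1, 0, 0, -1, 0, 0, 0],
  [1, 0, 0, -3, 0, 0, 0],
  [1, 0, 0, -4, 0, 0, 0],
  [1, 0, 0, -4, 0, 0, 0],
  [1, 0, 0, -2, 0, 0, 0],
])

```text
time: 57.0
tool_pos: [0.5443, -0.0496, 0.1932]
ee_rot: [3.138, -0.007, 0.274]
wrist_force: [0.7, 0.4, -0.2]
width: 0.0937
```

Emit:
arm_command([
  [1, 0.66, -1.37, 0, 0, 0, 0],
  [1, 1.315, -2.75, 0, 0, 0, 0],
  [1, 1.315, -2.75, 0, 0, 0, 0],
  [1, 1.315, -2.75, 0, 0, 0, 0],
  [1, 1.315, -2.75, 0, 0, 0, 0],
  [1, 1.315, -2.75, 0, 0, 0, 0],
  [1, 1.315, -2.75, 0, 0, 0, 0],
  [1, 1.315, -2.75, 0, 0, 0, 0],
  [1, 1.315, -2.75, 0, 0, 0, 0],
  [1, 1.315, -2.75, 0, 0, 0, 0],
  [1, 1.315, -2.75, 0, 0, 0, 0],
  [1, 1.315, -2.75, 0, 0, 0, 0],
  [1, 0.66, -1.37, 0, 0, 0, 0],
  [1, 0, 0, 0, 0, 0, 0],
  [1, 0, 0, 0, 0, 0, 0],
])

```text
time: 58.5
tool_pos: [0.6049, 0.3105, 0.1866]
ee_rot: [3.141, 0.002, 0.274]
wrist_force: [-0.3, 0.0, -0.5]
width: 0.094
```

```bash
python3 -c "
from h import *
go(.6056,.3111,.043,.274)"
```

```text
pose [0.6049 0.3105 0.1866] [3.1406e+00 2.0000e-03 2.7390e-01] w 0.094 t 58.5
tool dx,dy,dz cm 0.09 -0.04 14.36 wz -0.0001
```

Emit:
arm_command([
  [1, 0, 0, 1.5, 0, 0, 0],
  [1, 0, 0, 3, 0, 0, 0],
  [1, 0, 0, 3, 0, 0, 0],
  [1, 0, 0, 3, 0, 0, 0],
  [1, 0, 0, 2.3, 0, 0, 0],
  [1, 0, 0, 1.4, 0, 0, 0],
  [1, 0, 0, 0, 0, 0, 0],
  [1, 0, 0, 0, 0, 0, 0],
  [0, 0, 0, 0, 0, 0, 0],
  [0, 0, 0, 0, 0, 0, 0],
  [0, 0, 0, 0, 0, 0, 0],
  [0, 0, 0, 0, 0, 0, 0],
  [0, 0, 0, 0, 0, 0, 0],
  [0, 0, 0, 0, 0, 0, 0],
  [0, 0, 0, 0, 0, 0, 0],
])

```text
time: 60.0
tool_pos: [0.6053, 0.311, 0.0456]
ee_rot: [3.141, 0.0, 0.274]
wrist_force: [0.3, -0.0, -0.7]
width: 0.0458
```

```bash
python3 -c "
from h import *
go(.5748,.0212)
go(.6056,.3111)"
```

```text
pose [0.6053 0.311  0.0456] [3.1415e+00 1.0000e-04 2.7390e-01] w 0.0458 t 60.0
tool dx,dy,dz cm -10.77 27.07 None wz None
pose [0.6053 0.311  0.0456] [3.1415e+00 1.0000e-04 2.7390e-01] w 0.0458 t 60.0
tool dx,dy,dz cm 0.03 -0.0 None wz None
```

Emit:
arm_command([
  [0, 0, 0, -1.5, 0, 0, 0],
  [0, 0, 0, -3.5, 0, 0, 0],
  [0, 0, 0, -4, 0, 0, 0],
  [0, 0, 0, -3.5, 0, 0, 0],
  [0, 0, 0, -1.5, 0, 0, 0],
  [0, -0.49, 1.23, 0, 0, 0, 0],
  [0, -0.98, 2.46, 0, 0, 0, 0],
  [0, -0.98, 2.46, 0, 0, 0, 0],
  [0, -0.98, 2.46, 0, 0, 0, 0],
  [0, -0.98, 2.46, 0, 0, 0, 0],
  [0, -0.98, 2.46, 0, 0, 0, 0],
  [0, -0.98, 2.46, 0, 0, 0, 0],
  [0, -0.98, 2.46, 0, 0, 0, 0],
  [0, -0.98, 2.46, 0, 0, 0, 0],
  [0, -0.98, 2.46, 0, 0, 0, 0],
  [0, -0.98, 2.46, 0, 0, 0, 0],
  [0, -0.49, 1.23, 0, 0, 0, 0],
  [0, 0, 0, 0, 0, 0, 0],
  [0, 0, 0, 0, 0, 0, 0],
])

```text
time: 61.9
tool_pos: [0.5742, 0.0217, 0.1845]
ee_rot: [-3.14, 0.002, 0.274]
wrist_force: [0.5, 0.3, -2.1]
width: 0.0457
```

Emit:
arm_command([
  [0, 0, 0, 1.5, 0, 0, 0],
  [0, 0, 0, 3, 0, 0, 0],
  [0, 0, 0, 3, 0, 0, 0],
  [0, 0, 0, 2.5, 0, 0, 0],
  [0, 0, 0, 1.5, 0, 0, 0],
  [0, 0, 0, 1, 0, 0, 0],
  [0, 0, 0, 0.5, 0, 0, 0],
  [0, 0, 0, 0, 0, 0, 0],
  [0, 0, 0, 0, 0, 0, 0],
])

```text
time: 62.8
tool_pos: [0.5757, 0.0213, 0.0569]
ee_rot: [3.141, -0.002, 0.274]
wrist_force: [0.5, 0.0, -0.7]
width: 0.0456
```

```bash
python3 -c "
from h import *
go(.5747,.0214,.0485)"
```

```text
pose [0.5757 0.0213 0.0569] [ 3.1407e+00 -2.3000e-03  2.7390e-01] w 0.0456 t 62.8
tool dx,dy,dz cm -0.1 -0.04 0.84 wz None
```

Lower, release, rise, then clear out towards the start side to look.

Emit:
arm_command([
  [0, -0.05, 0, 0.3, 0, 0, 0],
  [0, 0, 0, 0.3, 0, 0, 0],
  [0, 0, 0, 0.18, 0, 0, 0],
  [0, 0, 0, 0, 0, 0, 0],
  [0, 0, 0, 0, 0, 0, 0],
])

```text
time: 63.3
tool_pos: [0.5745, 0.0211, 0.0486]
ee_rot: [3.141, -0.001, 0.274]
wrist_force: [-1.5, 0.4, 1.6]
width: 0.0455
```

Emit:
arm_command([
  [1, 0, 0, 0, 0, 0, 0],
  [1, 0, 0, 0, 0, 0, 0],
  [1, 0, 0, 0, 0, 0, 0],
  [1, 0, 0, 0, 0, 0, 0],
  [1, 0, 0, 0, 0, 0, 0],
  [1, 0, 0, -1, 0, 0, 0],
  [1, 0, 0, -3, 0, 0, 0],
  [1, 0, 0, -4, 0, 0, 0],
  [1, 0, 0, -4, 0, 0, 0],
  [1, 0, 0, -3, 0, 0, 0],
])

```text
time: 64.3
tool_pos: [0.575, 0.0211, 0.2019]
ee_rot: [3.14, -0.004, 0.274]
wrist_force: [0.4, -1.2, 0.6]
width: 0.0939
```

Emit:
arm_command([
  [1, -1, -1, 0, 0, 0, 0],
  [1, -1.6, -3, 0, 0, 0, 0],
  [1, -1.6, -3, 0, 0, 0, 0],
  [1, -1.6, -3, 0, 0, 0, 0],
  [1, -1.6, -3, 0, 0, 0, 0],
  [1, -1.6, -3, 0, 0, 0, 0],
  [1, -1.6, -3, 0, 0, 0, 0],
  [1, -1.6, -3, 0, 0, 0, 0],
  [1, -1.6, -3, 0, 0, 0, 0],
  [1, -1.6, -3, 0, 0, 0, 0],
  [1, -1.6, -3, 0, 0, 0, 0],
  [1, -1.6, -3, 0, 0, 0, 0],
  [1, -1.6, -3, 0, 0, 0, 0],
  [1, -1, -1, 0, 0, 0, 0],
  [1, 0, 0, 0, 0, 0, 0],
])

```text
time: 65.8
tool_pos: [0.2652, 0.33, 0.197]
ee_rot: [3.141, 0.002, 0.278]
wrist_force: [0.7, 0.3, 0.3]
width: 0.0945
```

```bash
python3 -c "
from h import *
import cv2
im=eyes.snapshot('top'); cv2.imwrite('pics/top1.png',im)
r=lambda i:cv2.resize(i[175:270,255:355],None,fx=4,fy=4,interpolation=2)
cv2.imwrite('pics/h.png',np.hstack([r(cv2.imread('pics/top0.png')),r(im)]))
o=cv2.imread('pics/top0.png')
for n,f in dict(red=lambda b,g,r:(r>180)&(g<90)&(b<90),blue=lambda b,g,r:(b>180)&(r<120),yellow=lambda b,g,r:(r>200)&(g>190)&(b<90)).items():
  for i in(o,im):
    c=i[175:270,255:355].astype(int); m=f(*np.moveaxis(c,2,0)); v,u=np.nonzero(m); print(n,len(u),(u.mean()+255).round(2),(v.mean()+175).round(2))
cv2.imwrite('pics/i.png',eyes.snapshot('scene'))"
```

```text
red 311 328.87 201.65
red 309 327.97 202.04
blue 325 310.7 228.92
blue 324 310.14 228.8
yellow 307 279.83 217.26
yellow 301 279.68 217.32
```

View pics/h.png

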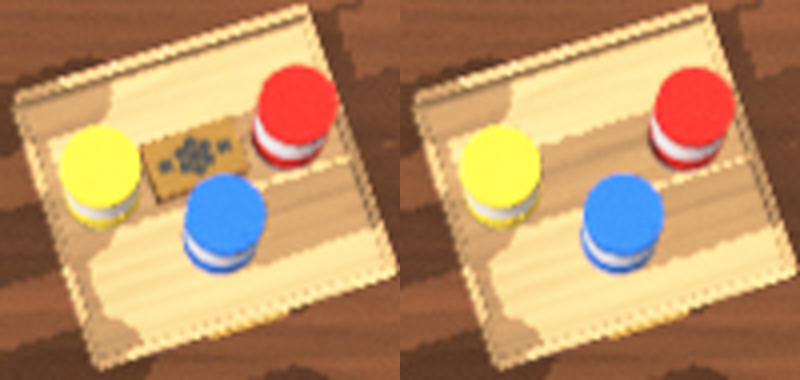

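View pics/i.png

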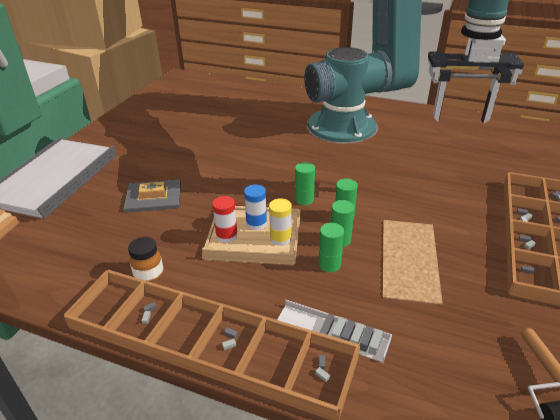

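All three tins stand upright. Lid centroids match the start picture to within 1.0 px (red), 0.6 px (blue) and 0.2 px (yellow), which is about 2.2, 1.3 and 0.4 mm. The block is on the slab, and the green tins, jar and stick look unmoved. Handing in.

```bash
python3 -c "
from bench import job
print(job.close_job())"
```

```text
the job is handed in; nothing more can be done
None
```

The job is done and handed in at about 66 s of the 128 s allowed. I stood the yellow, blue and red tins on the mat, laid the block picture up in the brass outline, then put each tin back on its own spot.

- **Block:** my first placing was inside the outline but off centre, about 2 mm in the scene view and 3 mm in the top view. I re-gripped it and shifted it while all three tins were still on the mat. It now lies square and about 1 to 1.5 mm off centre along its length. The two views differ by about that much, so I can't say more exactly.
- **Tins:** compared with the start picture, red is about 2.2 mm off, blue about 1.3 mm and yellow about 0.4 mm. All stand upright and none was knocked over.
- **Bystanders:** the green tins, jar and composing stick look unmoved in the last picture. The wrist force read at the end of each move stayed under about 4 N.

I viewed 14 pictures.

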